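# Hang the parts caddy on the two swivel hooks

### The job

Take the plywood parts caddy by the grip on its bar and hang it on the bench stand: lower it from above between the two hook arms and press the bar all the way down into both slots, until the orange fork of each hook has closed fully over it. Before you let go, prove both seats: with both home, bear down for about a second so that each hook carries about 12 N (1.2 kg), and never load either hook with more than 20 N. Keep the caddy level so that no blocks spill, and leave the tape dispenser, the pen and the pencil where they are.

Things in the scene. Friction and masses are not known exactly. Their poses are not given: they have to be found in the camera images.
- grip (a point): Centre of the black grip (16 mm thick along x, 90 long along y, 18 high) in the middle of the caddy's 8 mm steel bar, 96 mm above the caddy's underside; z up. Plywood box, 100 x 200 mm, walls 40, end boards 116 mm high; loose blue blocks inside, 0.3 to 0.45 kg in all. The bar runs along y, sticks out 38 mm past each end board; bare from |y| = 103 to 133 mm, then a 14 mm end cap.
- stand: Two posts, 252 mm high. Origin on the bench right below the middle of the seated bar; y runs along it, z up. Posts at x = +105, y = +-115 mm. A cross rail (front face x = +75) carries forward arms, 8 mm thick, at y = +-114 mm, each with an open-topped slot (at x = 0) for the bar. The seated bar's centre is 135 to 177 mm up: the rail is set by hand, its height not reported; find it by feel.
- fork_left (a joint): Orange fork outside the left (+y) arm, rad: 0 open, mouth tipped 45 degrees up and forward. The bar, coming straight down, meets it 17 mm above its seat and turns it down; over 0.9 it is home over the bar, about 1.1 with the bar on the slot's floor. Stiff: stays where left. Closing both takes 8 N at first, 14 to 20 N in all at 0.8, then it eases; more if the bar is pushed against a slot wall.
- fork_right (a joint): Same for the right (-y) arm. Slots: 11 mm wide along x, flared mouth about 25 mm wide, up to 33 mm above the seated bar's centre, so the box must come down between the arms from above (10 mm room each side). The arms are clamped on one by one: one seat may be up to 6 mm higher than the other, not reported, so one side can be home while the other is not.
- tape_dispenser: Dark tape dispenser, 52 x 177 x 98 mm, on the bench; origin under its centre. To be left alone.
- pen: White and red pen, 145 mm long, lying on the bench; origin under its centre. To be left alone.
- pencil: Green pencil, 112 mm long, lying on the bench; origin under its centre. To be left alone.

How it is judged:
On the way, in this order (a step that is already met when the one before it is completed fails the run):
1. the caddy is lifted clear of the bench (height (world z) of grip above 0.13 m), for 0.2 s.
2. with both forks home over the bar and the gripper still on the caddy, each hook bears at least 10 N at once (value of joint each of fork_left, fork_right above 0.88 rad and contact force between the fingers and caddy above 1 N and contact force between caddy and hook_left above 10 N and contact force between caddy and hook_right above 10 N), for 0.4 s.
At the end, for the whole second after the job is handed in: Both forks are home over the bar (above 0.88 rad) and the caddy hangs still, level within about 7 degrees, its grip 6 mm or less in x and 14 mm or less in y from the middle of the hooks, 130 to 182 mm above the bench; the gripper has let go (value of joint each of fork_left, fork_right above 0.88 rad and x of grip in the frame of stand between -0.006 and 0.006 m and y of grip in the frame of stand between -0.014 and 0.014 m and z of grip in the frame of stand between 0.13 and 0.182 m and angle between grip's own z axis and vertical below 0.12 rad and linear speed of caddy below 0.02 m/s and contact force between the fingers and caddy below 0.05 N); the robot touches nothing.
It fails at once if the caddy presses on one hook (its arm and fork) with more than 22 N (contact force between caddy and hook_left above 22 N or contact force between caddy and hook_right above 22 N).
It fails at once if the caddy is tipped by more than 20 degrees (its blocks would spill) (angle between grip's own z axis and vertical above 0.35 rad).
It fails at once if the tape dispenser, the pen or the pencil is shifted by over 30 mm (distance of any of tape_dispenser, pen, pencil from where it was at the start of the episode above 0.03 m).
It also fails if it takes over 64 s, if anything falls off the work surface, if the arm or the gripper's body presses on something with over 40 N, if the wrist force passes 120 N, or if a joint passes its speed limit or range.

### The arm

A 6-joint arm with a two-finger parallel gripper is mounted at the origin on a cart in front of the work surface, level with it; the furniture and walls round the work are solid. World frame = base frame: x ahead of the robot, y to its left, z up, the work surface at z = 0. Lengths are in m, angles in rad, forces in N, time in s.
With the tool pointing down it reaches from about 0.275 to 0.875 m from the base axis. Payload 12.5 kg.
Tool frame: the origin (TCP) lies on the centre line of the jaws, within the pads' length; the fingertips stand r.finger_overhang ahead of it and the grasp point (between the pads) lies 3 mm ahead of it (r.finger_overhang is the distance from the TCP to the fingertips, in m); z points along the fingers, y is the direction in which the jaws open and shut (so a half turn about z gives the same grasp; the last joint's range is limited). The gripper opens to 85 mm and grips with 20 to 120 N. Pads are 22 mm wide; open, the fingers measure 114 mm over their backs; the gripper's body (76 mm by 85 mm) begins 54 mm behind the grasp point. The pads swing forward as they close: fully open they stand 13 mm farther back than shut.
Start: joints at [-1.303, 0.351, 1.652, -0, 1.139, -0.085], TCP at [0.19, -0.516, 0.253] pointing down, gripper open.
Joint ranges: [-2.75, 2.75], [-0.79, 2.1], [0.01, 2.65], [-1.57, 4.71], [0.07, 3.14], [-2.87, 2.87]. Speed limits (rad/s): [2.22, 2.22, 2.79, 3.14, 3.14, 3.14].

### API

Orientations are given as a unit quaternion [x, y, z, w].
In Python, from cell import r, optics gives the robot as it stands. The module is installed in compiled form; this text tells all that it offers. Calls block until the motion is done:
- r.move_to(position, orientation): joint-space move of the TCP to a pose.
- r.move_linear(position, rot=None, vel=0.15): straight line of the TCP; rot=None keeps the orientation; vel is the mean speed in m/s.
- r.set_joints(angles): joint-space move.
- r.set_gripper(opening, squeeze=None): opening from 0.0 (shut) to 1.0 (fully open); squeeze is the grip in N (None keeps the last); returns when the fingers have stopped.
- r.sleep(seconds).
- r.inverse_kinematics(position, orientation): joint angles nearest the present ones, or None.
- optics.get_image(name): name is "scene" or "top" or "wrist"; returns a dict with "pixels" (480x640x3 uint8, red, green, blue), "depth" (480x640 float32, m along the optical axis (not along the pixel's ray), 0 where there is no reading), "fx", "fy", "cx", "cy" (pixels), "camera_from_world" (4x4, takes a point from world to camera coordinates); the wrist camera has in their place "mount" (4x4, takes a point from camera to tool coordinates, whose origin is the TCP and whose axes are the flange's). Camera axes: x right, y down, z forward; pixel columns grow to the right and rows downward; lengths in m; the calibration is good to about 2 mm. A picture is of the moment at which its call begins: read the wrist's pose just before it.
A pose or a line that the arm cannot do raises r.PlanningError and nothing moves.
- r.hand_in(): hands the job in, once; it reports no verdict.
Readings, each from a call of its own:
- r.current_t(): time.
- r.current_q(): joint angles.
- r.current_qvel(): joint speeds.
- r.current_effort(): joint torques, N m.
- r.current_tool_pos(): TCP position.
- r.current_ee_rot(): TCP orientation.
- r.current_contact_force(): force on the tool from outside, world axes, zero at the start.
- r.current_torque(): the same for the moment, N m.
- r.current_opening(): opening from 0.0 (shut) to 1.0 (fully open).
Only numpy, scipy, OpenCV 4.12 (cv2) and the standard library are available. Lean on these libraries where they do the work, as an engineer would, in place of code of your own. Each camera call takes 0.05 s, during which the arm holds its last target. There are 200 camera calls.

## Working session

There is one attempt and no reset: what is moved stays moved. The work goes in short steps, each a Python script; the robot and the scene stay as the last script left them, time stands still between calls to the robot, and variables do not carry over. Pictures are saved under pics/ and viewed, about 8 in all and at most 12, crops included, and the job is handed in when it is done.

```bash
mkdir -p pics; ls
python3 - <<'E'
from cell import r, optics
import cv2, numpy as np, pickle
print(r.current_t(), r.current_tool_pos(), r.current_ee_rot(), r.finger_overhang, r.current_contact_force())
d={}
for n in ("scene","top"):
    d[n]=optics.get_image(n); 
    print(n,d[n]["fx"],d[n]["cx"],d[n]["cy"],np.round(np.linalg.inv(d[n]["camera_from_world"]),3).tolist())
    cv2.imwrite(f"pics/{n}0.png",d[n]["pixels"][:,:,::-1])
pickle.dump(d,open("d0.pkl","wb"))
E
```

```text
pics
0.0 [ 0.18998268 -0.51582142  0.25275557] [ 9.84479661e-01  1.75497789e-01 -7.06998880e-05 -5.64528509e-04] 0.022 [-0.1331483   0.41382233  0.30601886]
scene 454.21384863193845 320.15756497786674 236.51316670040904 [[-0.906, -0.166, 0.388, 0.037], [-0.422, 0.413, -0.807, 0.889], [-0.026, -0.896, -0.444, 0.628], [0.0, 0.0, 0.0, 1.0]]
top 439.02643753760503 324.1200469594287 236.9915337847274 [[-0.019, -0.986, 0.168, 0.321], [-1.0, 0.021, 0.014, -0.002], [-0.017, -0.168, -0.986, 1.021], [0.0, 0.0, 0.0, 1.0]]
```

View pics/scene0.png

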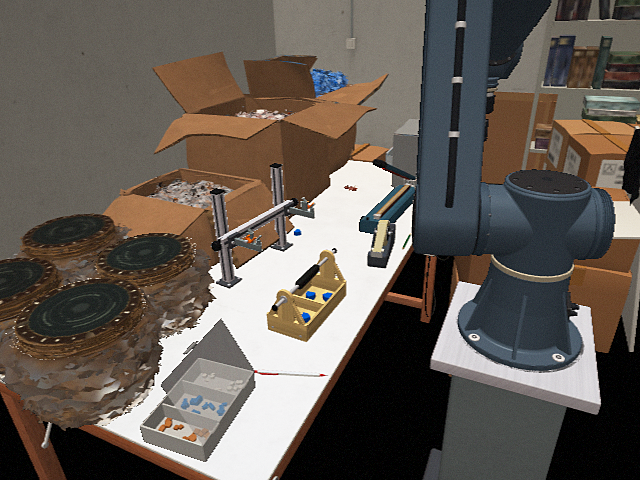

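View pics/top0.png

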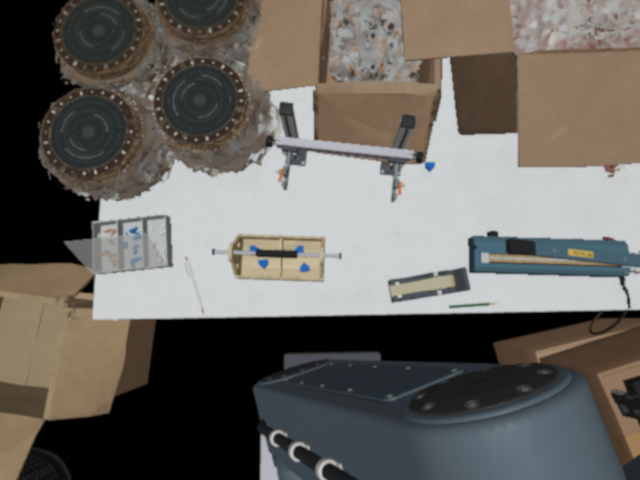

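The scene view shows the caddy (black grip at about (310,277)) with the stand behind it (forks at about (250,240) and (305,203)). In the top view the grip is at (275,254), the bar runs from (215,252) to (340,256), the arms are at (286,175) and (393,180), and the dispenser is at (428,285). Next I'll turn these into positions with depth.

```bash
cat > h.py <<'E'
import numpy as np, cv2
def cloud(im,T_wc=None):
    z=im["depth"].astype(float); v,u=np.mgrid[:z.shape[0],:z.shape[1]]
    P=np.stack([(u-im["cx"])/im["fx"]*z,(v-im["cy"])/im["fy"]*z,z],-1)
    if T_wc is None: T_wc=np.linalg.inv(im["camera_from_world"])
    P=P@T_wc[:3,:3].T+T_wc[:3,3]; P[z<=0]=np.nan
    return P
def hsv(im): return cv2.cvtColor(im["pixels"],cv2.COLOR_RGB2HSV)
E
python3 - <<'E'
from h import *; import pickle
np.set_printoptions(precision=4,suppress=True)
d=pickle.load(open("d0.pkl","rb"))
def fit(Q,n):
    c=np.median(Q,0); m=Q.mean(0); w,V=np.linalg.eigh(np.cov((Q-m).T)); 
    a=V[:,-1]; a=a*np.sign(a[1]); t=(Q-m)@a
    print(n,len(Q),"med",c,"mid",m+a*(t.min()+t.max())/2,"len",np.ptp(t),"axis",a, "yaw",np.degrees(np.arctan2(-a[0],a[1])))
for n in("top","scene"):
    P=cloud(d[n]); H=hsv(d[n]); x,y,z=P[...,0],P[...,1],P[...,2]
    box=(x>.15)&(x<.5)&(y>-.05)&(y<.4)
    g=box&(z>.085)&(z<.125)&(H[...,2]<70); fit(P[g],n+" grip")
    fit(P[box&(z>.085)&(z<.112)],n+" bar all")
    st=(x>.35)&(x<.75)&(y>-.35)&(y<.3)
    org=st&(H[...,0]<18)&(H[...,1]>140)&(H[...,2]>120)&(z>.1)&(z<.3)
    k,L,S,C=cv2.connectedComponentsWithStats(org.astype(np.uint8))
    for i in range(1,k):
        if S[i,4]>8: print(n,"orange",S[i],np.nanmedian(P[L==i],0),np.nanmin(P[L==i],0),np.nanmax(P[L==i],0))
    rail=st&(z>.12)&(z<.24)
    if n=="top": 
        fit(P[rail&(H[...,2]<256)],n+" stand>0.12")
        posts=st&(z>.235)&(z<.27)
        k,L,S,C=cv2.connectedComponentsWithStats(posts.astype(np.uint8))
        for i in range(1,k):
            if S[i,4]>15: print("post",S[i],np.nanmean(P[L==i],0))
    im=cv2.cvtColor(d[n]["pixels"],cv2.COLOR_RGB2BGR)
c=cv2.resize(cv2.cvtColor(d["top"]["pixels"],cv2.COLOR_RGB2BGR)[90:290,200:450],None,fx=3,fy=3,interpolation=cv2.INTER_CUBIC); cv2.imwrite("pics/crop1.png",c)
P=cloud(d["top"]); print("disp",[P[v,u] for v,u in((285,428),(250,500))])
E
```

```text
top grip 221 med [0.4449 0.1104 0.1049] mid [0.4449 0.1125 0.1049] len 0.08483594198622127 axis [ 0.0514  0.9987 -0.0006] yaw -2.9491534442219334
top bar all 888 med [0.4476 0.1299 0.1019] mid [0.4498 0.1877 0.1009] len 0.42504418898082236 axis [ 0.0543  0.9985 -0.0088] yaw -3.112458491096988
top orange [280 170   2   9  12] [0.6044 0.0967 0.1583] [0.5921 0.0947 0.1481] [0.6081 0.0983 0.1661]
top orange [399 183   2  10  13] [ 0.5718 -0.1455  0.1523] [ 0.557  -0.1471  0.1476] [ 0.5758 -0.1431  0.1621]
top stand>0.12 8788 med [0.6853 0.0805 0.1458] mid [ 0.6811 -0.0302  0.1556] len 0.6637676924317409 axis [ 0.0442  0.9989 -0.0123] yaw -2.534573806138136
post [491  74  26  14 215] [ 0.7412 -0.3314  0.2535]
post [279 101  15  18 237] [0.696  0.0753 0.2525]
post [401 114  16  18 236] [ 0.6652 -0.1512  0.2524]
post [507 238  17  15 211] [ 0.4324 -0.3309  0.2403]
scene grip 289 med [0.4405 0.1271 0.1013] mid [0.4451 0.1744 0.1   ] len 0.3997010705126717 axis [ 0.071   0.9975 -0.0034] yaw -4.072147126431198
scene bar all 948 med [0.4453 0.1751 0.0992] mid [0.4457 0.1875 0.0991] len 0.426017
[... 338 characters left out ...]
.1998  0.117 ] [ 0.7127 -0.2146  0.1067] [ 0.73   -0.1825  0.129 ]
scene orange [262 200   7   7  13] [ 0.7291 -0.1757  0.1236] [ 0.7225 -0.1936  0.1155] [ 0.7347 -0.1637  0.1266]
scene orange [228 203  41  27 167] [ 0.7319 -0.0984  0.1141] [ 0.7159 -0.1718  0.1036] [ 0.7496 -0.0042  0.1415]
scene orange [307 203   7   6  14] [ 0.5623 -0.1421  0.1512] [ 0.5509 -0.1494  0.1422] [ 0.5705 -0.1377  0.16  ]
scene orange [238 210   7   7  15] [ 0.7402 -0.0698  0.1271] [ 0.7337 -0.0874  0.1232] [ 0.7484 -0.0608  0.1392]
scene orange [246 234  10   9  35] [0.6039 0.0994 0.1532] [0.5833 0.091  0.1445] [0.6126 0.1061 0.1632]
disp [array([ 0.3729, -0.2058,  0.0905]), array([ 0.449 , -0.3773,  0.0522])]
```

View pics/crop1.png

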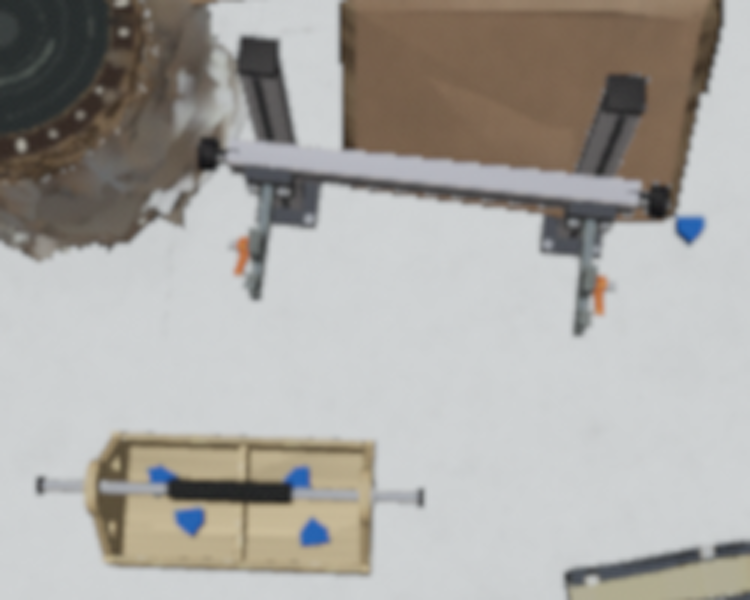

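The posts are 229 mm apart (230 expected) and their tops are at 0.2525 m. That puts the stand at about (0.577, -0.024) with yaw about -7.7°. The grip is at about (0.445, 0.112, 0.096) with yaw -3°. I'll move above it and look with the wrist camera.

```bash
cat >> h.py <<'E'
from scipy.spatial.transform import Rotation as Rn
def quat(yaw,s=1,roll=0.0):
    """tool down, tool y = s*object x; roll = tilt about object x"""
    c,sn=np.cos(yaw),np.sin(yaw); xc=np.array([c,sn,0]); yc=np.array([-sn,c,0])
    M=np.stack([s*yc,s*xc,[0,0,-1]],1)
    return (Rn.from_rotvec(roll*xc)*Rn.from_matrix(M)).as_quat()
def wristT(r,mount):
    T=np.eye(4); T[:3,:3]=Rn.from_quat(r.current_ee_rot()).as_matrix(); T[:3,3]=r.current_tool_pos(); return T@np.asarray(mount)
GRIP=np.array([.445,.1115,.096]); GY=np.radians(-3.0)
ST=np.array([.5766,-.0238,0]); SY=np.radians(-7.74)
E
python3 - <<'E'
from h import *; from cell import r,optics; import pickle
np.set_printoptions(precision=4,suppress=True)
for s in(1,-1):
    for p,y in((GRIP+[0,0,.25],GY),(GRIP+[0,0,0],GY),(ST+[0,0,.36],SY),(ST+[0,0,.15],SY)): print(s,r.inverse_kinematics(p,quat(y,s)))
s=min((1,-1),key=lambda s:abs(r.inverse_kinematics(ST+[0,0,.36],quat(SY,s))[5]))
print("s",s)
r.move_to(GRIP+[0,0,.24],quat(GY,s))
T=r.current_tool_pos(); r.sleep(.3)
import builtins
im=optics.get_image("wrist"); T=wristT(r,im["mount"]); print(np.array(im["mount"]),T)
pickle.dump((im,T),open("w1.pkl","wb")); cv2.imwrite("pics/w1.png",im["pixels"][:,:,::-1])
P=cloud(im,T);H=hsv(im);x,y,z=np.moveaxis(P,-1,0)
m=(abs(x-.445)<.05)&(abs(y-.11)<.2)&(z>.075)&(z<.125)
g=m&(H[...,2]<70); k,L,S,C=cv2.connectedComponentsWithStats(g.astype(np.uint8))
for i in range(1,k):
    if S[i,4]>30: print(S[i],np.mean(P[L==i],0),P[L==i].min(0),P[L==i].max(0))
print(r.current_t(),r.current_contact_force(),r.current_tool_pos())
E
```

```text
1 [ 0.144   0.0924  1.7461 -0.      1.3032  0.1963]
1 [ 0.144   0.4364  2.0066 -0.      0.6986  0.1963]
1 [-0.1219  0.317   1.4348 -0.      1.3898  0.0132]
1 [-0.1219  0.5223  1.6704 -0.      0.9489  0.0132]
-1 None
-1 None
-1 None
-1 NoneTraceback (most recent call last):
  File "<stdin>", line 5, in <module>
  File "<stdin>", line 5, in <lambda>
TypeError: 'NoneType' object is not subscriptable
```

Run:
```python
from h import *; from cell import r,optics; import pickle
np.set_printoptions(precision=4,suppress=True)
r.move_to(GRIP+[0,0,.24],quat(GY)); r.sleep(.2)
p=r.current_tool_pos()
im=optics.get_image("wrist"); T=wristT(r,im["mount"]); print(np.array(im["mount"]),T)
pickle.dump((im,T),open("w1.pkl","wb")); cv2.imwrite("pics/w1.png",im["pixels"][:,:,::-1])
P=cloud(im,T);H=hsv(im);x,y,z=np.moveaxis(P,-1,0)
m=(abs(x-.445)<.05)&(abs(y-.11)<.2)&(z>.075)&(z<.125)
g=m&(H[...,2]<70); k,L,S,C=cv2.connectedComponentsWithStats(g.astype(np.uint8))
for i in range(1,k):
    if S[i,4]>30: print(S[i],np.mean(P[L==i],0),P[L==i].min(0),P[L==i].max(0))
print(r.current_t(),r.current_contact_force(),r.current_torque(),r.current_tool_pos())
```

```text
[[-0.0005 -0.9583 -0.2856  0.0716]
 [ 1.     -0.0008  0.0007 -0.0001]
 [-0.0009 -0.2856  0.9583 -0.1213]
 [ 0.      0.      0.      1.    ]] [[ 0.9986 -0.0515 -0.0146  0.4488]
 [-0.0535 -0.9569 -0.2853  0.1828]
 [ 0.0008  0.2857 -0.9583  0.4573]
 [ 0.      0.      0.      1.    ]]
[316  36  15   7  86] [0.4521 0.2461 0.1024] [0.4463 0.244  0.0987] [0.4577 0.2483 0.105 ]
[ 315  153   18   98 1547] [0.4453 0.1138 0.1054] [0.4356 0.0683 0.1004] [0.454  0.1564 0.1082]
[318 333  11   7  47] [ 0.4375 -0.0225  0.1018] [ 0.4325 -0.0251  0.096 ] [ 0.4427 -0.0207  0.105 ]
2.775 [0.403  0.0814 0.2496] [-0.0209 -0.0276 -0.0198] [0.4451 0.1112 0.3359]
```

View pics/w1.png

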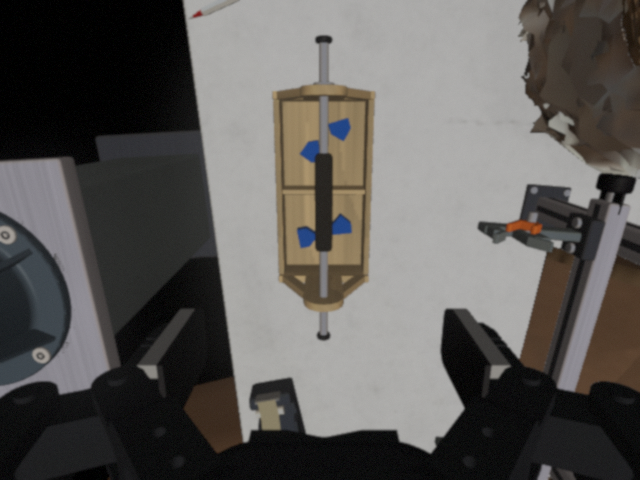

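The grip centre is at (0.445, 0.112) and the bar yaw is -3.1°. The end caps (pixels (323,39) and (323,336)) and the grip (323,202) agree to within 1 mm. Next I'll grasp and lift.

```bash
cat >> h.py <<'E'
GRIP=np.array([.445,.1118,.096]); GY=np.radians(-3.1)
def wrench(r,n=5):
    a=[]
    for _ in range(n): a.append(np.r_[r.current_contact_force(),r.current_torque()]); r.sleep(.02)
    return np.mean(a,0)
E
python3 - <<'E'
from h import *; from cell import r,optics; import pickle
np.set_printoptions(precision=3,suppress=True)
q=quat(GY); r.move_linear(GRIP+[0,0,.003],rot=q,vel=.15)
w0=wrench(r); print(w0)
r.set_gripper(0.0,squeeze=80); print(r.current_opening(),wrench(r),r.current_t())
r.move_linear(GRIP+[0,0,.053],vel=.08); r.sleep(.3); print("lifted",wrench(r)-w0)
r.move_linear(GRIP+[0,0,.255],vel=.15); 
r.move_to(ST+[0,0,.351],quat(SY)); r.sleep(.4)
w=wrench(r,10); print("air",w-w0,r.current_tool_pos(),r.current_t())
pickle.dump((w0,w),open("tare.pkl","wb"))
d={n:optics.get_image(n) for n in("top","scene")}
im=optics.get_image("wrist"); d["wrist"]=im; d["T"]=wristT(r,im["mount"])
pickle.dump(d,open("d2.pkl","wb"))
a=d["scene"]["pixels"][90:330,180:420]; b=d["top"]["pixels"][90:290,200:450]
o=np.zeros((600,800,3),np.uint8); o[:400,:400]=cv2.resize(a,(400,400)); o[:320,400:]=cv2.resize(b,(400,320)); o[400:,:267]=cv2.resize(im["pixels"],(267,200))
cv2.imwrite("pics/m2.png",o[:,:,::-1])
P=cloud(d["top"]);H=hsv(d["top"]);x,y,z=np.moveaxis(P,-1,0)
P2=cloud(im,d["T"]);H2=hsv(im);
c,s=np.cos(SY),np.sin(SY)
for n,P,H in(("top",P,H),("wr",P2,H2)):
    Q=(P-ST)@np.array([[c,-s,0],[s,c,0],[0,0,1]])
    m=(H[...,0]<18)&(H[...,1]>140)&(H[...,2]>100)&(Q[...,2]>.1)&(Q[...,2]<.25)&(abs(Q[...,0])<.08)&(abs(Q[...,1])<.2)
    for sg in(1,-1):
        k=m&(Q[...,1]*sg>0)
        if k.sum()>3: print(n,sg,"orange",k.sum(),np.median(Q[k],0),Q[k].min(0),Q[k].max(0))
    for sg in (1,-1):  # caps of held bar
        k=(H[...,2]<70)&(Q[...,2]>.30)&(Q[...,2]<.38)&(abs(Q[...,0])<.03)&(Q[...,1]*sg>.12)&(Q[...,1]*sg<.16)
        if k.sum()>3: print(n,sg,"cap",k.sum(),Q[k].mean(0))
print(r.current_t())
E
```

```text
[-0.     0.249 -0.199 -0.009 -0.015  0.008]
0.17331232147641573 [-1.816 -0.283  4.914 -0.019  0.347 -0.009] 5.3167
lifted [-0.028 -0.033 -2.8    0.016  0.013 -0.011]
air [ 0.    -0.398 -2.96   0.003  0.019  0.001] [ 0.577 -0.024  0.351] 9.325
top 1 cap 9 [-0.002  0.136  0.353]
9.475
```

View pics/m2.png

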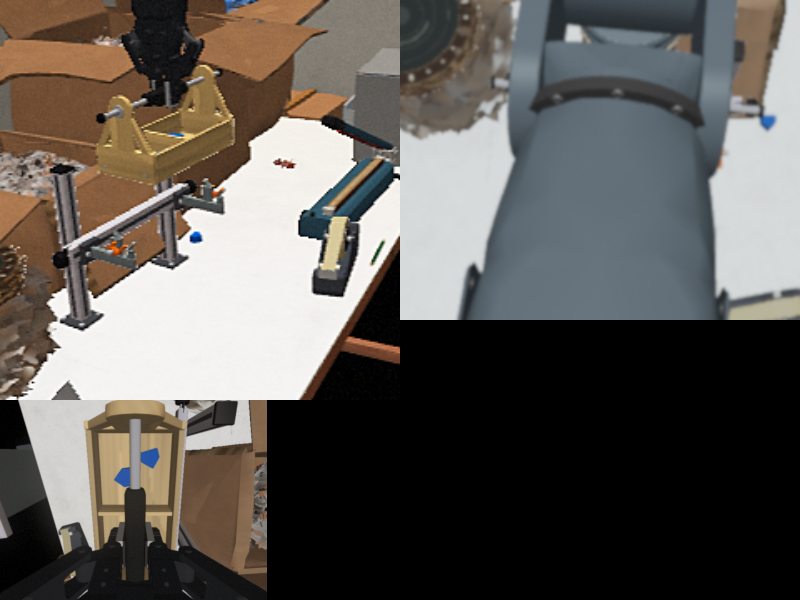

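The grasp holds. In the combined picture the caddy hangs level above the stand and the bar lies roughly over both hooks; the dispenser, pencil and stand are undisturbed. The weight reads about 2.8 N. Next is a guarded descent until first contact.

```bash
cat >> h.py <<'E'
XS=np.array([np.cos(SY),np.sin(SY),0]); YS=np.array([-np.sin(SY),np.cos(SY),0]); R3=np.stack([XS,YS,[0,0,1]])
def rel(r,w0,n=3):
    w=wrench(r,n)-w0; F=R3@w[:3]; M=R3@w[3:]
    return F,M,F[2]/2+M[0]/.232,F[2]/2-M[0]/.232   # FL, FR
E
python3 - <<'E'
from h import *; from cell import r; import pickle
np.set_printoptions(precision=2,suppress=True)
w=pickle.load(open("tare.pkl","rb"))[1]
z=.351; n=0
while z>.150:
    st=.015 if z>.30 else (.006 if z>.225 else .0015)
    z-=st; r.move_linear(ST+[0,0,z],vel=.1 if st>.002 else .04)
    F,M,L,R=rel(r,w,2); n+=1
    if n%4==0 or np.abs(F).max()>1.5: print(round(z,4),F,M,"L %.1f R %.1f"%(L,R))
    if abs(F[2])>1.2 or np.abs(F[:2]).max()>3 or abs(M[0])>.25: break
print(r.current_t(),r.current_tool_pos())
E
```

```text
0.291 [0.62 0.43 0.42] [-0.02 -0.04 -0.01] L 0.1 R 0.3
0.267 [0.02 0.16 0.23] [ 0.05  0.   -0.01] L 0.3 R -0.1
0.243 [-0.12 -0.2   0.22] [ 0.06 -0.02 -0.  ] L 0.4 R -0.1
0.2235 [0.4  0.51 1.01] [ 0.   -0.01  0.03] L 0.5 R 0.5
0.2175 [-0.2   0.26 -0.35] [ 0.02 -0.02 -0.02] L -0.1 R -0.3
0.2115 [ 0.32 -0.01 -0.34] [ 0.03 -0.02  0.  ] L -0.0 R -0.3
0.2055 [0.1  0.42 0.4 ] [-0.03  0.02 -0.  ] L 0.1 R 0.3
0.1995 [-0.52  0.19  0.19] [-0.   -0.01  0.  ] L 0.1 R 0.1
0.1935 [-0.5   0.29 -0.15] [0.01 0.02 0.02] L -0.1 R -0.1
0.1875 [0.22 0.01 0.17] [ 0.01 -0.    0.01] L 0.1 R 0.1
0.1815 [-0.22  0.25  0.38] [ 0.01 -0.06 -0.03] L 0.2 R 0.1
0.1755 [-0.53 -0.43 -0.02] [ 0.05 -0.01  0.04] L 0.2 R -0.2
0.1695 [-0.22  0.26 -0.01] [ 0.01 -0.01 -0.06] L 0.1 R -0.1
0.1635 [ 1.15 -0.02  1.5 ] [ 0.11 -0.2  -0.03] L 1.2 R 0.3
25.5417 [ 0.58 -0.02  0.16]
```

Left contact starts at TCP z = 0.1635. Now I'll press each side down under its own force limit, with a little x compliance and with roll following the difference between the sides.

```bash
cat > press.py <<'E'
from h import *; from cell import r; import pickle,sys
np.set_printoptions(precision=2,suppress=True)
w=pickle.load(open("tare.pkl","rb"))[1]
def go(S): 
    zm=(S["L"]+S["R"])/2; roll=(S["L"]-S["R"])/.232
    r.move_linear(ST+S["x"]*XS+[0,0,zm],rot=quat(SY,1,roll),vel=.03)
def step(S,F,dL,dR):
    if abs(F[0])>1: S["x"]=float(np.clip(S["x"]+np.clip(.00015*F[0],-.0004,.0004),-.006,.006))
    S["L"]-=dL; S["R"]-=dR; go(S)
E
cat > p1.py <<'E'
from press import *
S=dict(L=.1635,R=.1635,x=0.,cL=.1635,cR=None); t0=r.current_t()
F,M,L,R=rel(r,w,2)
for i in range(60):
    def dz(f,c,z):
        tr=0 if c is None else c-z
        if f>13: return -.0002
        if f>11: return 0
        return .001 if (tr<9 *1e-3 and f<7) else (.0005 if tr<.012 and f<9 else .0003)
    dL,dR=dz(L,S["cL"],S["L"]),dz(R,S["cR"],S["R"])
    if L>8 and M[0]>1 and R<3: dR=max(dR,.0005)
    step(S,F,dL,dR)
    F,M,L,R=rel(r,w,3)
    if S["cR"] is None and R>1.2: S["cR"]=S["R"]
    print("%d zL %.4f zR %.4f x %.4f"%(i,S["L"],S["R"],S["x"]),F,M,"L %.1f R %.1f"%(L,R))
    if max(L,R)>15 or (min(L,R)>10 and max(L,R)<15) or abs(S["L"]-S["R"])>.009 or r.current_t()-t0>14: break
pickle.dump(S,open("S.pkl","wb")); print(S,r.current_t(),r.current_tool_pos())
E
python3 p1.py
```

```text
0 zL 0.1625 zR 0.1625 x 0.0003 [2.03 0.72 3.8 ] [ 0.07 -0.34  0.01] L 2.2 R 1.6
1 zL 0.1615 zR 0.1615 x 0.0006 [2.62 0.84 4.43] [ 0.05 -0.38  0.02] L 2.4 R 2.0
2 zL 0.1605 zR 0.1605 x 0.0010 [2.36 0.23 4.18] [ 0.06 -0.31 -0.01] L 2.3 R 1.9
3 zL 0.1595 zR 0.1595 x 0.0014 [1.19 0.54 4.43] [ 0.05 -0.27  0.06] L 2.4 R 2.0
4 zL 0.1585 zR 0.1585 x 0.0015 [1.01 0.14 4.89] [ 0.02 -0.17 -0.02] L 2.5 R 2.4
5 zL 0.1575 zR 0.1575 x 0.0017 [0.93 0.19 5.18] [ 0.01 -0.09 -0.01] L 2.6 R 2.5
6 zL 0.1565 zR 0.1565 x 0.0017 [0.55 0.36 5.78] [ 0.   -0.07  0.05] L 2.9 R 2.9
7 zL 0.1555 zR 0.1555 x 0.0017 [0.23 0.18 5.49] [ 0.03 -0.01  0.01] L 2.9 R 2.6
8 zL 0.1545 zR 0.1545 x 0.0017 [-0.14  0.2   5.76] [0.02 0.03 0.01] L 3.0 R 2.8
9 zL 0.1540 zR 0.1535 x 0.0017 [-0.11  0.59  5.94] [0.01 0.1  0.  ] L 3.0 R 2.9
10 zL 0.1535 zR 0.1530 x 0.0017 [-0.74  0.36  6.22] [0.03 0.11 0.  ] L 3.2 R 3.0
11 zL 0.1530 zR 0.1525 x 0.0017 [-0.43  0.43  6.3 ] [ 0.01  0.09 -0.01] L 3.2 R 3.1
12 zL 0.1525 zR 0.1520 x 0.0017 [-0.46 -0.32  6.86] [ 0.01  0.05 -0.04] L 3.5 R 3.4
13 zL 0.1520 zR 0.1515 x 0.0017 [0.39 0.08 6.75] [ 
[... 1709 characters left out ...]
48 x 0.0021 [ 0.57 -0.21 16.88] [-0.08 -0.13  0.02] L 8.1 R 8.8
35 zL 0.1452 zR 0.1445 x 0.0021 [ 0.95 -0.22 17.15] [-0.12 -0.19  0.02] L 8.1 R 9.1
36 zL 0.1449 zR 0.1442 x 0.0021 [ 0.41 -0.34 17.14] [-0.04 -0.13  0.02] L 8.4 R 8.7
37 zL 0.1446 zR 0.1439 x 0.0021 [ 0.5  -1.03 18.02] [-0.   -0.09  0.05] L 9.0 R 9.0
38 zL 0.1443 zR 0.1436 x 0.0021 [ 0.25 -0.06 17.57] [ 0.07 -0.06  0.01] L 9.1 R 8.5
39 zL 0.1440 zR 0.1433 x 0.0021 [-0.84 -0.92 19.8 ] [0.08 0.1  0.  ] L 10.2 R 9.6
40 zL 0.1437 zR 0.1430 x 0.0021 [-2.31 -0.96 22.6 ] [0.05 0.25 0.02] L 11.5 R 11.1
{'L': 0.14370000000000013, 'R': 0.14300000000000013, 'x': 0.0020957387647289336, 'cL': 0.1635, 'cR': 0.1625} 37.875 [ 0.58 -0.02  0.15]
```

Each side now carries about 11 N and the travel is about 19 mm. I'll check both forks and the bar's tilt by camera before the proof load.

Run:
```python
from press import *; from cell import optics
np.set_printoptions(precision=4,suppress=True)
p=r.current_tool_pos(); print(p,R3@(p-ST),Rn.from_quat(r.current_ee_rot()).as_matrix()[2], rel(r,w,3))
d={n:optics.get_image(n) for n in("scene","wrist")}; d["T"]=wristT(r,d["wrist"]["mount"])
d0=pickle.load(open("d0.pkl","rb"))
pickle.dump(d,open("d3.pkl","wb"))
a=d["scene"]["pixels"]; b=d0["scene"]["pixels"]
f=lambda a,u,v:cv2.resize(a[v-25:v+25,u-33:u+33],(396,300),interpolation=cv2.INTER_CUBIC)
o=np.vstack([np.hstack([f(b,247,238),f(b,303,206)]),np.hstack([f(a,247,238),f(a,303,206)])])
cv2.imwrite("pics/m3.png",o[:,:,::-1]); cv2.imwrite("pics/w3.png",d["wrist"]["pixels"][:,:,::-1])
for n,T in(("scene",None),("wrist",d["T"])):
    P=cloud(d[n],T);H=hsv(d[n]);Q=(P-ST)@R3.T
    for sg in(1,-1):
        k=(H[...,2]<70)&(abs(Q[...,2]-.145)<.03)&(abs(Q[...,0])<.02)&(Q[...,1]*sg>.125)&(Q[...,1]*sg<.16)
        if k.sum()>3: print(n,sg,"cap",k.sum(),np.median(Q[k],0),Q[k].max(0))
        m=(H[...,0]<18)&(H[...,1]>140)&(H[...,2]>100)&(abs(Q[...,2]-.15)<.05)&(abs(Q[...,0])<.05)&(abs(Q[...,1]*sg-.12)<.02)
        if m.sum()>3: print(n,sg,"orange",m.sum(),np.median(Q[m],0),Q[m].min(0),Q[m].max(0))
```

```text
[ 0.5796 -0.0242  0.1451] [0.003  0.     0.1451] [ 0.003   0.0029 -1.    ] (array([-1.7051, -0.6583, 22.7705]), array([0.0458, 0.2755, 0.0112]), np.float64(11.582627002813833), np.float64(11.187876715589017))
scene 1 cap 22 [0.0015 0.1379 0.1435] [0.0085 0.1408 0.1489]
scene 1 orange 45 [0.0021 0.1251 0.149 ] [-0.0182  0.1005  0.1058] [0.0155 0.1358 0.158 ]
scene -1 orange 9 [ 0.0052 -0.122   0.1504] [-0.001  -0.126   0.1487] [ 0.0091 -0.1139  0.1561]
```

View pics/m3.png

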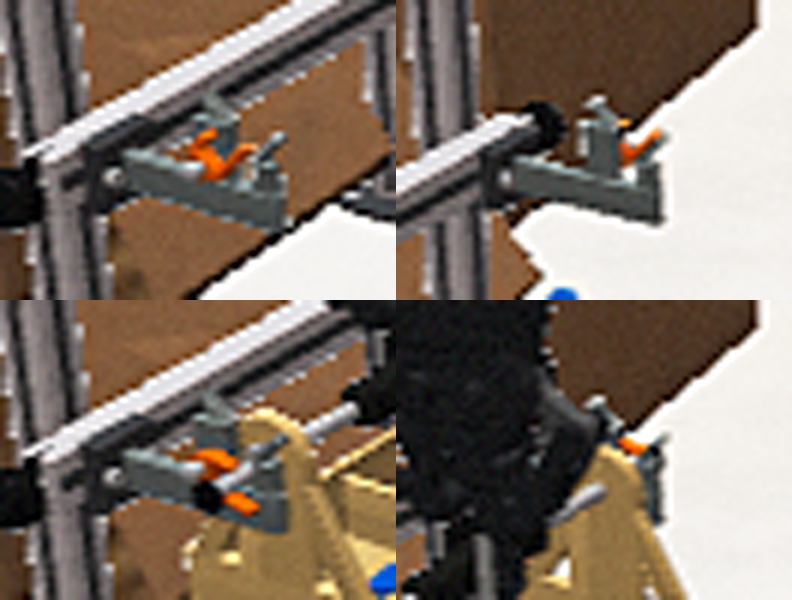

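View pics/w3.png

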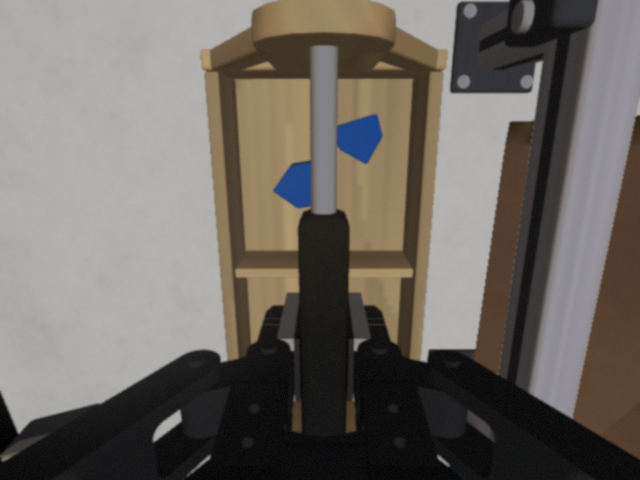

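In the crops the left fork (lower left, about (230,480)) is turned down over the bar. The right fork shows only its top, at about (632,447), and is mostly hidden by the fingers. The wrist view shows the caddy square, with the blocks inside. The right fork is still unproven, so I'll compare seat heights and bar tilt using the pictures already taken, which costs no robot time.

Run:
```python
from h import *; import pickle
np.set_printoptions(precision=4,suppress=True)
d0=pickle.load(open("d0.pkl","rb"));d3=pickle.load(open("d3.pkl","rb"));d2=pickle.load(open("d2.pkl","rb"))
for n in("top","scene"):   # arms, before
    Q=(cloud(d0[n])-ST)@R3.T
    for sg in(1,-1):
        for a,b in((-.035,-.012),(.012,.035)):
            k=(abs(Q[...,1]*sg-.114)<.006)&(Q[...,0]>a)&(Q[...,0]<b)&(abs(Q[...,2]-.16)<.05)
            if k.sum()>4: print(n,sg,(a,b),k.sum(),"arm z 50/90/max",np.percentile(Q[k][:,2],[50,90,100]))
def bar(im,T,z0,nm):
    Q=(cloud(im,T)-ST)@R3.T; k=(abs(Q[...,0]-.002)<.012)&(abs(Q[...,2]-z0)<.02)&(Q[...,1]>.05)&(Q[...,1]<.092)
    A=Q[k]; k2=A[:,2]>np.percentile(A[:,2],50); A=A[k2]; 
    g=(abs(Q[...,0]-.002)<.012)&(abs(Q[...,2]-z0)<.025)&(Q[...,1]>.02)&(Q[...,1]<.042); G=Q[g]; G=G[G[:,2]>np.percentile(G[:,2],50)]
    print(nm,len(A),"bar slope dz/dy",np.polyfit(A[:,1],A[:,2],1),"grip",np.polyfit(G[:,1],G[:,2],1) if len(G)>9 else None)
bar(d2["wrist"],d2["T"],.35,"air"); bar(d3["wrist"],d3["T"],.145,"seated")
# scene view: bar/caddy now, left & right side heights by bar points outside the grip
Q=(cloud(d3["scene"])-ST)@R3.T; H=hsv(d3["scene"])
for lo,hi in((.05,.095),(.103,.133),(-.095,-.05)):
    k=(abs(Q[...,0]-.002)<.01)&(Q[...,1]>lo)&(Q[...,1]<hi)&(abs(Q[...,2]-.145)<.02)&(H[...,1]<60)
    if k.sum()>3: print("scene bar",lo,k.sum(),np.median(Q[k],0))
for lo,hi in((.09,.106),(-.106,-.09)):  # end board tops: 116 above underside = grip+20
    k=(Q[...,1]>lo)&(Q[...,1]<hi)&(abs(Q[...,0])<.03)&(Q[...,2]>.14)&(Q[...,2]<.185)&(H[...,1]>70)&(H[...,0]>15)&(H[...,0]<30)
    if k.sum()>3: print("board",lo,k.sum(),np.percentile(Q[k][:,2],[50,90,97,100]))
```

```text
top 1 (-0.035, -0.012) 23 arm z 50/90/max [0.1439 0.1652 0.1662]
top 1 (0.012, 0.035) 53 arm z 50/90/max [0.1657 0.1763 0.1775]
top -1 (-0.035, -0.012) 21 arm z 50/90/max [0.1421 0.1633 0.165 ]
top -1 (0.012, 0.035) 52 arm z 50/90/max [0.1637 0.1734 0.1768]
scene 1 (-0.035, -0.012) 44 arm z 50/90/max [0.141  0.1611 0.1648]
scene 1 (0.012, 0.035) 64 arm z 50/90/max [0.1351 0.1726 0.1765]
scene -1 (-0.035, -0.012) 32 arm z 50/90/max [0.1406 0.1581 0.1625]
scene -1 (0.012, 0.035) 80 arm z 50/90/max [0.1397 0.1676 0.1751]
air 2952 bar slope dz/dy [0.2291 0.3377] grip [-0.0001  0.3577]
seated 2998 bar slope dz/dy [0.2541 0.1307] grip [0.0013 0.1521]
scene bar 0.05 26 [0.0005 0.0637 0.1444]
scene bar 0.103 51 [0.0003 0.117  0.1469]
scene bar -0.095 24 [-0.0001 -0.0736  0.1424]
board 0.09 74 [0.1524 0.1602 0.1618 0.1631]
board -0.106 43 [0.1494 0.1581 0.1602 0.1604]
```

The seats differ by about 2 mm, right lower. Mean travel from contact to now is about 17 mm, which fits both seats being home. I'll now apply the proof load while watching the actual z: on the floors it should barely move.

```bash
cat > p2.py <<'E'
from press import *
S=pickle.load(open("S.pkl","rb")); hold=0; t0=r.current_t()
F,M,L,R=rel(r,w,3)
for i in range(24):
    dm=.0003 if min(L,R)<11.5 else (.00015 if min(L,R)<12.6 else 0)
    if max(L,R)>15.5: dm=-.0002
    dr=np.clip(.00008*(L-R),-.0002,.0002) if abs(L-R)>.8 else 0
    S["L"]-=dm-dr; S["R"]-=dm+dr; S["x"]+=float(np.clip(.0001*F[0],-.0002,.0002)) if abs(F[0])>1 else 0; go(S)
    F,M,L,R=rel(r,w,4)
    print("%.2f zL %.4f zR %.4f act %.4f"%(r.current_t(),S["L"],S["R"],r.current_tool_pos()[2]),F,M,"L %.1f R %.1f"%(L,R))
    if max(L,R)>17: break
    hold=hold+1 if min(L,R)>12 else 0
    if hold>=7: break
pickle.dump(S,open("S.pkl","wb"))
E
python3 p2.py
```

```text
38.39 zL 0.1434 zR 0.1427 act 0.1451 [-1.68 -0.49 24.26] [0.04 0.27 0.02] L 12.3 R 11.9
38.71 zL 0.1433 zR 0.1426 act 0.1451 [-1.73 -0.57 24.54] [0.04 0.22 0.04] L 12.5 R 12.1
39.02 zL 0.1431 zR 0.1424 act 0.1451 [-1.3  -0.46 25.8 ] [0.07 0.13 0.02] L 13.2 R 12.6
39.34 zL 0.1430 zR 0.1423 act 0.1450 [-0.93 -0.59 26.83] [0.09 0.14 0.01] L 13.8 R 13.0
39.66 zL 0.1430 zR 0.1423 act 0.1450 [-1.1  -0.4  26.67] [0.06 0.14 0.01] L 13.6 R 13.1
39.98 zL 0.1430 zR 0.1423 act 0.1451 [-0.22 -0.65 26.62] [0.08 0.01 0.01] L 13.6 R 13.0
40.29 zL 0.1430 zR 0.1423 act 0.1451 [-0.71 -0.46 26.18] [0.08 0.04 0.02] L 13.4 R 12.7
40.61 zL 0.1430 zR 0.1423 act 0.1451 [-0.44 -0.63 25.76] [ 0.06  0.02 -0.02] L 13.1 R 12.6
```

The actual z stays at 0.145 m under 13 N per hook. Now a rocking test, loading each side in turn to about 15–16 N: a side that isn't home would give way.

```bash
cat > p3.py <<'E'
from press import *
S=pickle.load(open("S.pkl","rb")); S0=dict(S)
def rd(n):
    F,M,L,R=rel(r,w,n); roll=Rn.from_quat(r.current_ee_rot()).as_matrix()[:,2]@-YS
    print("%.2f zL %.4f zR %.4f act %.4f roll %.4f"%(r.current_t(),S["L"],S["R"],r.current_tool_pos()[2],roll),F[[0,2]],M,"L %.1f R %.1f"%(L,R)); return L,R
for sg in(1,-1):   # sg=1: load R
    for i in range(7):
        S["R"]-=sg*.0006; S["L"]+=sg*.0006; go(S); L,R=rd(2)
        if (R if sg>0 else L)>15.3: break
    S["L"],S["R"]=S0["L"],S0["R"]
go(S); 
for _ in range(4): rd(8)
E
python3 p3.py
```

```text
40.89 zL 0.1436 zR 0.1417 act 0.1450 roll -0.0082 [-0.57 25.93] [-0.05  0.03  0.04] L 12.8 R 13.2
41.17 zL 0.1442 zR 0.1411 act 0.1451 roll -0.0133 [-0.56 26.02] [-0.17 -0.   -0.01] L 12.3 R 13.7
41.46 zL 0.1448 zR 0.1405 act 0.1451 roll -0.0183 [-1.18 26.46] [-0.4  -0.01  0.  ] L 11.5 R 15.0
41.74 zL 0.1454 zR 0.1399 act 0.1450 roll -0.0234 [-0.58 26.59] [-0.53  0.01 -0.03] L 11.0 R 15.6
42.02 zL 0.1424 zR 0.1429 act 0.1450 roll 0.0023 [-0.19 26.02] [ 0.15 -0.    0.06] L 13.7 R 12.4
42.31 zL 0.1418 zR 0.1435 act 0.1450 roll 0.0071 [-0.34 25.68] [ 0.34 -0.01 -0.01] L 14.3 R 11.4
42.59 zL 0.1412 zR 0.1441 act 0.1450 roll 0.0121 [ 0.36 26.04] [0.52 0.   0.03] L 15.3 R 10.8
42.88 zL 0.1406 zR 0.1447 act 0.1450 roll 0.0172 [-0.16 26.33] [ 0.73 -0.02  0.04] L 16.3 R 10.0
43.26 zL 0.1430 zR 0.1423 act 0.1450 roll -0.0032 [-0.25 25.77] [ 0.11  0.01 -0.02] L 13.3 R 12.4
43.39 zL 0.1430 zR 0.1423 act 0.1450 roll -0.0031 [-0.42 25.68] [ 0.07 -0.   -0.03] L 13.1 R 12.5
43.52 zL 0.1430 zR 0.1423 act 0.1450 roll -0.0031 [-0.46 25.86] [ 0.06  0.01 -0.03] L 13.2 R 12.7
43.66 zL 0.1430 zR 0.1423 act 0.1450 roll -0.0031 [-0.48 25.84] [ 0.07  0.01 -0.02] L 13.2 R 12.6
```

Both sides took 15–16 N elastically with the centre not moving, so both are home. Both also held about 13 N for well over a second. Now I'll unload, release, withdraw and look.

Run:
```python
from press import *; from cell import optics
S=pickle.load(open("S.pkl","rb"))
for _ in range(3): r.sleep(.1); print(rel(r,w,3)[2:])
for i in range(8):
    S["L"]+=.0003; S["R"]+=.0003; go(S); F,M,L,R=rel(r,w,2)
    if F[2]<4.5: break
print(i,F,M,L,R,r.current_t())
r.set_gripper(0.45); print(r.current_opening(),rel(r,w,3)[0])
p=r.current_tool_pos(); r.move_linear(p+[0,0,.06],vel=.06); r.move_linear(p+[0,0,.2],vel=.2)
r.move_to(np.array([.35,.15,.42]),quat(0)); print(r.current_t())
d={n:optics.get_image(n) for n in("scene","top")}; pickle.dump(d,open("d4.pkl","wb"))
f=lambda a,u,v,h,w:cv2.resize(a[v-h:v+h,u-w:u+w],(396,300),interpolation=cv2.INTER_CUBIC)
a=d["scene"]["pixels"];b=d["top"]["pixels"]
o=np.vstack([np.hstack([f(a,247,238,25,33),f(a,303,206,25,33)]),np.hstack([f(b,286,170,25,33),f(b,393,182,25,33)])]); cv2.imwrite("pics/m4.png",o[:,:,::-1])
for n in d:
    P=cloud(d[n]);H=hsv(d[n]);Q=(P-ST)@R3.T
    k=(H[...,2]<70)&(abs(Q[...,2]-.145)<.02)&(abs(Q[...,0])<.02)&(abs(Q[...,1])<.06)
    print(n,"grip",k.sum(),Q[k].mean(0),Q[k].min(0),Q[k].max(0))
    for sg in(1,-1):
        k=(H[...,2]<70)&(abs(Q[...,2]-.145)<.02)&(abs(Q[...,0])<.02)&(Q[...,1]*sg>.125)&(Q[...,1]*sg<.16)
        if k.sum()>2: print(n,sg,"cap",Q[k].mean(0))
```

```text
(np.float64(13.36365249585495), np.float64(12.772049786445432))
(np.float64(13.155900469468643), np.float64(12.426080411835096))
(np.float64(13.152650905673182), np.float64(12.59365495922353))
7 [ 5.29 -0.02  8.03] [ 0.17 -0.83 -0.18] 4.72989713524704 3.2985639448151325 46.375
0.44787743383546513 [-0.09 -0.04  3.08]
49.9083
scene grip 187 [-0.    0.01  0.15] [-0.01 -0.04  0.13] [0.01 0.05 0.15]
scene 1 cap [0.   0.14 0.14]
top grip 251 [-0.    0.    0.15] [-0.01 -0.04  0.14] [0.01 0.04 0.16]
```

View pics/m4.png

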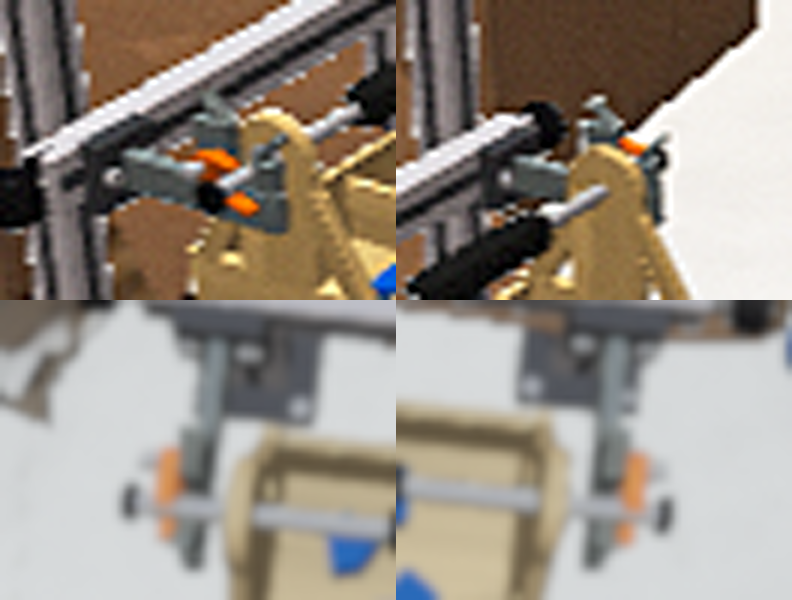

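In the top crops, both orange forks (about (168,490) and (632,490)) lie closed over the bar, and they match. The bar is square in both slots, the blocks are inside and the gripper is clear. I'm handing in.

Run:
```python
from cell import r
print(r.current_t(),r.current_contact_force(),r.current_qvel()); r.hand_in()
```

```text
50.0083 [ 0.36073107  0.29540213 -1.26450972] [0.00025562 0.00025841 0.00159545 0.00029496 0.00062433 0.00231809]
the job is handed in; nothing more can be done
```

The caddy is hanging on the stand with both forks closed over the bar. I handed the job in at 50.0 s; `hand_in` reports no verdict.

- **Proof load:** before letting go, the hooks carried about 13.2 N (left) and 12.6 N (right) for well over a second. I worked these loads out from the wrist force and moment. The highest load on either hook was about 16.3 N.
- **Both seats home:** I then rocked the load from side to side, up to about 15.6 N on the right and 16.3 N on the left. The bar stayed at its height, so neither side gave way.
- **Final look:** after withdrawal, the top and scene pictures show both forks closed alike. The grip is centred on the stand to within about 10 mm (coarse printout), and the blocks I could see are still in the box. I saw no sign that the dispenser, pen or pencil had moved, but I did not measure them again at the end.

**Checks that disagreed or fell short:**
- The two cameras disagreed on the bar's tilt: about 1–2% (scene) against about 0% (wrist). Either is far inside the limit.
- While I eased the load off, a 5 N sideways force built up and about 8 N of downward load remained when the gripper opened. The pictures show no shift from this.
- The fork angles were never read directly. That they are home rests on the forces, the distance travelled and the pictures.

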